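# Hang the clamp key back on the crowded rack

### The job

The T-handled key is still standing in the clamp that holds the turned wooden wheel. Lift it out and hang it on the one empty double hook of the tool rack, its shank hanging straight down between the two prongs and its crossbar lying across both, without knocking the tools that hang beside it. Let go and leave it hanging still.

Things in the scene. Friction and masses are not known exactly. Their poses are not given: they have to be found in the camera images.
- key_bar (a point): T-handled key, 0.2 to 0.45 kg: dark wooden crossbar 90 mm long, 16 mm thick, 24 mm tall, on a 12 mm square steel shank reaching 150 mm below the crossbar's underside. Point: middle of the crossbar, 12 mm above its underside. y runs along the crossbar, x across its thickness, z up. It starts standing loosely in the clamp's socket, 45 mm deep; grip it from above across the crossbar's middle.
- socket (a point): Clamp screwed to the bench: plywood disc 150 mm across, on it a pale wooden wheel 116 mm across, its top 66 mm above the bench, and in its middle a steel block 40 mm square with a vertical square hole, 14 mm wide and 45 mm deep. Point: middle of the hole's mouth, 78 mm above the bench.
- hook_free_seat (a point): The empty double hook: two level round steel prongs, 8 mm thick, 40 mm free between them, pointing to the robot, 200 mm above the bench. Point: midway between the prongs, level with their top; x along the prongs to the rail, y across them, z up. Prongs are straight from x = -40 to 60 mm; their tips turn up 13 mm above the prongs' top, ending at x = -54 mm.
- rack: Fixed wooden tool rack, an open frame 600 mm wide with five double hooks 105 mm apart along its y; the empty one is one of the middle three. Origin: on the bench under the rail's middle, 76 mm beyond the hooks' points; x away from the robot. The rail's top is 15 mm above the prongs' top. A key hung centred leaves about 20 mm between its crossbar and the head of each neighbour.
- hammer_head (a point): A neighbour hanging on the rack: short hammer, dark steel head 80 mm long and 28 mm tall, wooden handle hanging 172 mm below the head; point: middle of the head, 14 mm above the prongs' top.
- mallet_head (a point): A neighbour hanging on the rack: wooden mallet, head 80 x 46 x 48 mm, handle hanging 170 mm below it; point: middle of the head, 24 mm above the prongs' top.
- driver_head (a point): A neighbour hanging on the rack: T-handled socket driver, black crossbar 78 mm long and 22 mm tall, steel shank 164 mm; point: middle of the crossbar, 11 mm above the prongs' top.
- tsquare_head (a point): A neighbour hanging on the rack: T-square, dark wooden stock 80 mm long and 24 mm tall, flat steel blade 30 mm wide hanging 165 mm; point: middle of the stock, 12 mm above the prongs' top.
Things that resemble listed ones, but are neither listed nor needed, are in the scene too. What is shaped like the part that bears key_bar but pink is not meant.

How it is judged:
By the outcome, as a careful person would: the job done as asked, in the order asked, and still so for the second after the job is handed in, with the robot touching nothing.
It also fails if it takes over 51 s, if anything falls off the work surface, if the arm or the gripper's body presses on something with over 40 N, if the wrist force passes 120 N, or if a joint passes its speed limit or range.

### The arm

A 7-joint arm with a two-finger parallel gripper is mounted at the origin on the work surface. World frame = base frame: x ahead of the robot, y to its left, z up, the work surface at z = 0. Lengths are in m, angles in rad, forces in N, time in s.
With the tool pointing down it reaches from about 0.35 to 0.9 m from the base axis. Payload 7.2 kg.
Tool frame: the origin (TCP) lies on the centre line of the jaws, within the pads' length; the fingertips stand 19 mm ahead of it and the grasp point (between the pads) is the TCP; z points along the fingers, y is the line along which they close (so a half turn about z gives the same grasp; the last joint's range is limited). The gripper opens to 88 mm and grips with 3 to 60 N. Pads are 20 mm wide; open, the fingers measure 115 mm over their backs; the gripper's body (75 mm by 178 mm) begins 61 mm behind the grasp point.
Start: joints at [-1.272, 0.411, -0.013, 1.596, 0.006, 1.134, -0.082], TCP at [0.224, 0.583, 0.242] pointing down, gripper open.
Joint ranges: [-2.95, 2.95], [-0.29, 1.99], [-1.47, 1.44], [0.14, 2.54], [-1.03, 4.17], [0.13, 1.85], [-2.86, 2.86]. Speed limits (rad/s): [2.39, 2.39, 3.01, 3.01, 3.14, 3.14, 3.14].

### API

Orientations are given as a unit quaternion [x, y, z, w].
In Python, from cell import bot, eyes, workorder gives the robot as it stands.
- The arm moves only by the tool step_arm, never from a script. Its argument "series" is a list of rows, each a list of 3 entries, a list of its own where there are three numbers: the closure in counts, from 0 (fully open) to 255 (shut), then the shift along the tool's x, y, z in mm, then the turn, a rotation vector about the tool's x, y, z in degrees. In form: [[claw, [x, y, z], [rx, ry, rz]], ...]. A call has 1 to 12 rows; each row shifts and turns the commanded pose from where the row before left it, along the tool's axes as they then stand; what a row does not reach is not made up. A row lasts 1/10 s, in which the tool goes at most 50 mm and 8.59 degrees, less where a joint would pass 70% of its speed; a pose out of reach is approached as far as the arm can. A call is refused whole if a number of a shift passes 50 or a number of a turn 8.59, either way. A call with a gripper value outside its range is refused whole. The fingers move at their own pace and stop on an object; "grip_force" is the grip in N (left out, the last holds). Time passes only in rows, so rows that do not move let the fingers close. It gives the time, the measured TCP pose, the force, the opening and the grip force at its end, in the units of the state.
- bot.observe(): the state, without advancing time (a new reading comes with each control period).
- eyes.read_camera(name): name is "scene" or "top" or "wrist"; returns (picture, depth): 384x512x3 uint8, red, green, blue; 384x512 float32, m along the optical axis (not along the pixel's ray), 0 where there is no reading.
- eyes.camera_info(name): a dict with "mtx" (3x3 intrinsics, pixels), "extrinsics" (4x4, takes a point from camera to world coordinates). Camera axes: x right, y down, z forward; pixel columns grow to the right and rows downward; lengths in m; the calibration is good to about 2 mm. A picture is of the moment at which its call begins: read the wrist's pose just before it. camera_info takes no time and is no camera call; for the wrist camera it gives the pose at the moment of the call.
- workorder.job_done(): hands the job in; it is judged then, once.
Trained networks look in the newest picture that a camera, given by its name, has taken for a name from the list of things; names that differ only in an ending like _2 or _b are one class to them, and where a whole thing is asked for, a point or a joint stands for the part that bears it (a point fixed in the world has none). Each returns a list of dicts, best first, with "conf" (0 to 1); they miss things now and then, are a little off and sometimes report something else, mostly with a low value. They report only what shows in the picture. A call takes as long as a camera call. They do not tell look-alikes from the thing itself.
- eyes.search_frame(camera, name): "box" ([left, top, width, height] in pixels, round what is visible of it).
- eyes.pinpoint(camera, name): "xy" ([column, row] in pixels: a listed point, or the origin of a listed thing).
The state is a dict: "time_s": time; "joint_positions": joint angles; "joint_velocities": joint speeds; "joint_efforts": joint torques, N m; "tcp_pos": TCP position; "ee_rot": TCP orientation; "ft_force": force on the tool from outside, world axes, zero at the start; "moment": the same for the moment, N m; "grip_width": finger opening in m; "grip_force": force on a finger pad.
Only numpy, scipy, OpenCV 4.12 (cv2) and the standard library are available. Lean on these libraries where they do the work, as an engineer would, in place of code of your own. Each camera call takes 0.05 s, during which the arm holds its last target. There are 200 camera calls.

## Working session

There is one attempt and no reset: what is moved stays moved. The work goes in short steps, Python scripts to look and compute and a tool call to move; the robot and the scene stay as the last step left them, time stands still between calls to the robot, and variables do not carry over. Pictures are saved under pics/ and viewed, at most 10 in all, crops included, and the job is handed in when it is done.

Besides the shell and the picture viewer there is one more tool, called after ">>>" by a JSON object that holds its "api" and its "payload", one argument or row to a line. step_arm: Moves the arm, as the interface text tells. Its arguments: {"type":"object","properties":{"series":{"type":"array"},"grip_force":{"type":"number"}},"required":["series"]}

```bash
mkdir -p pics; cat > h.py <<'E'
import numpy as np,cv2
from cell import bot,eyes,workorder
def px2w(cam,uv,depth=None,z=None,info=None):
    i=info or eyes.camera_info(cam);K=np.array(i["mtx"]);T=np.array(i["extrinsics"])
    r=np.linalg.inv(K)@[uv[0],uv[1],1.0]
    if z is not None:
        d=T[:3,:3]@r; depth=(z-T[2,3])/d[2]
    return T[:3,:3]@(r*depth)+T[:3,3]
def snap(cam,name):
    i=eyes.camera_info(cam);p,d=eyes.read_camera(cam)
    cv2.imwrite(f"pics/{name}.png",cv2.cvtColor(p,cv2.COLOR_RGB2BGR));return p,d,i
E
python3 - <<'E'
from h import *
np.set_printoptions(precision=4,suppress=True)
Z={"key_bar":None,"socket":.078,"hook_free_seat":.2,"hammer_head":.214,"mallet_head":.224,"driver_head":.211,"tsquare_head":.212,"rack":0}
Z["key_bar"]=.078-.045+.150+.012
for c in("top","scene"):
    p,d,i=snap(c,c+"1"); np.savez(c+"1.npz",p=p,d=d,K=i["mtx"],T=i["extrinsics"])
    print(c,np.array(i["extrinsics"])[:3,3])
    for n,z in Z.items():
        for r in eyes.pinpoint(c,n)[:3]:
            print(c,n,round(r["conf"],2),np.round(r["xy"],1),px2w(c,r["xy"],z=z,info=i))
s=bot.observe();print(s["tcp_pos"],s["ee_rot"],s["time_s"])
p1,p2=[cv2.imread(f"pics/{c}1.png") for c in("top","scene")]
E
```

```text
top [0.2908 0.0477 1.5576]
top key_bar 0.73 [354.4 252.3] [ 0.2808 -0.257   0.195 ]
top key_bar 0.49 [382.3 188.5] [ 0.4638 -0.3393  0.195 ]
top socket 0.74 [367.5 194.1] [ 0.4603 -0.326   0.078 ]
top hook_free_seat 0.5 [253.  148.9] [0.5718 0.0341 0.2   ]
top hammer_head 0.77 [292.2 152.1] [ 0.5616 -0.0779  0.214 ]
top mallet_head 0.91 [141.2 151.9] [0.5524 0.3501 0.224 ]
top driver_head 0.75 [181.6 151.5] [0.5582 0.238  0.211 ]
top tsquare_head 0.49 [216.5 151.7] [0.5592 0.1383 0.212 ]
scene [0.9302 0.6594 1.2467]
scene key_bar 0.86 [187.1 110.7] [ 0.4589 -0.307   0.195 ]
scene key_bar 0.65 [238.5  99.9] [ 0.2924 -0.2449  0.195 ]
scene key_bar 0.27 [188.2 132. ] [ 0.5075 -0.2244  0.195 ]
scene socket 0.71 [188.1 131. ] [ 0.4582 -0.3269  0.078 ]
scene hook_free_seat 0.83 [214.8 191.3] [0.5728 0.0205 0.2   ]
scene hammer_head 0.86 [200.5 166.3] [ 0.56   -0.0709  0.214 ]
scene mallet_head 0.96 [295.8 268.8] [0.5539 0.3531 0.224 ]
scene driver_head 0.57 [270.6 244.2] [0.5561 0.2557 0.211 ]
scene tsquare_head 0.68 [243.2 215.2] [0.5603 0.1409 0.212 ]
[0.2242 0.5834 0.2417] [0.1824 0.9832 0.     0.    ] 0.9
```

View pics/top1.png

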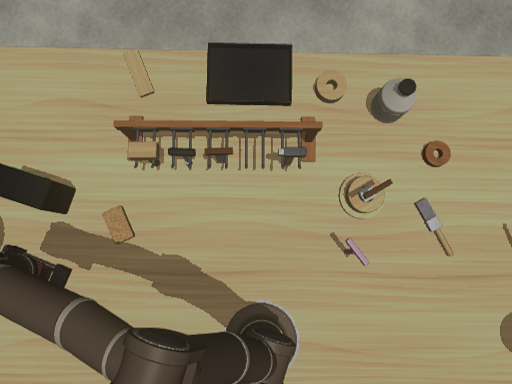

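View pics/scene1.png

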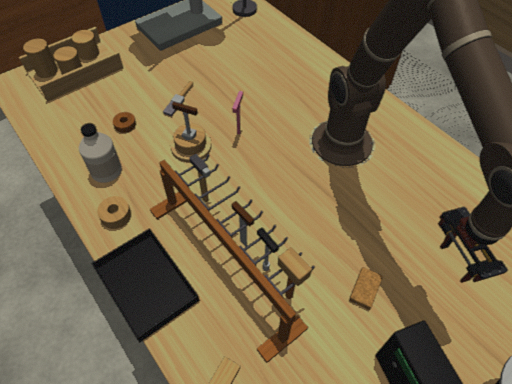

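The top view shows the key's dark crossbar at about (378,188) over the wheel (366,194), with the pink look-alike at (357,251). The empty hook is at (254,150), between the T-square (219,152) and the hammer (293,152). Next I refine these using depth.

```bash
python3 - <<'E'
from h import *
np.set_printoptions(precision=4,suppress=True)
for c in("top","scene"):
    f=np.load(c+"1.npz");p,d,K,T=f["p"],f["d"],f["K"],f["T"]
    v,u=np.mgrid[:384,:512];r=np.stack([u,v,np.ones_like(u)],-1)@np.linalg.inv(K).T
    W=(r*d[...,None])@T[:3,:3].T+T[:3,3]; W[d==0]=np.nan
    X,Y,Z=W[...,0],W[...,1],W[...,2]
    m=(abs(X-.46)<.1)&(abs(Y+.326)<.1)&(Z>.165)&(Z<.24)
    q=W[m];print(c,"key n",len(q),"mean",q.mean(0),"zmax",np.percentile(q[:,2],[10,50,90]))
    (cx,cy),s,a=cv2.minAreaRect(q[:,:2].astype(np.float32));print(" rect",cx,cy,s,a, "pca",np.linalg.svd(q[:,:2]-q[:,:2].mean(0))[2][0], "cols",p[m].mean(0))
    # wheel
    m=(abs(X-.46)<.12)&(abs(Y+.326)<.12)&(abs(Z-.066)<.006);q=W[m]
    print(" wheel",cv2.minEnclosingCircle(q[:,:2].astype(np.float32)),q.mean(0))
    # rack rail
    m=(X>.6)&(X<.72)&(Y>-.25)&(Y<.45)&(abs(Z-.215)<.012);q=W[m]
    print(" rail",len(q),cv2.minAreaRect(q[:,:2].astype(np.float32)),np.polyfit(q[:,1],q[:,0],1),q[:,2].mean())
    # heads
    m=(X>.5)&(X<.605)&(Y>-.25)&(Y<.45)&(Z>.185)&(Z<.27)
    n,l=cv2.connectedComponents(m.astype(np.uint8))
    for k in range(1,n):
        q=W[l==k]
        if len(q)>8: print("  blob",len(q),q.mean(0),q.min(0),q.max(0))
i=eyes.camera_info("top")
p=cv2.imread("pics/top1.png");s=cv2.imread("pics/scene1.png")
a=cv2.resize(p[165:225,335:415],(400,300),interpolation=3);b=cv2.resize(p[115:175,210:290],(400,300),interpolation=3)
e=cv2.resize(s[85:165,150:230],(400,300),interpolation=3);g=cv2.resize(s[150:230,180:260],(400,300),interpolation=3)
cv2.imwrite("pics/crop.png",np.vstack([np.hstack([a,b]),np.hstack([e,g])]))
E
```

```text
top key n 190 mean [ 0.4626 -0.3213  0.2067] zmax [0.203  0.2077 0.2111]
 rect 0.4634619951248169 -0.32275283336639404 (0.018969452008605003, 0.09002535045146942) 33.45475387573242 pca [-0.5174  0.8558] cols [88.2737 67.0632 45.7947]
 wheel ((0.46339380741119385, -0.32319706678390503), 0.058189697563648224) [ 0.4619 -0.3191  0.0667]
 rail 1849 ((0.6261852383613586, 0.13560573756694794), (0.05278199166059494, 0.5997391939163208), 0.41940268874168396) [-0.011  0.639] 0.21501511017825775
  blob 661 [0.5536 0.3405 0.2396] [0.5102 0.3018 0.1947] [0.6046 0.3832 0.259 ]
  blob 351 [0.5574 0.2382 0.2144] [0.5128 0.1991 0.1922] [0.6046 0.2754 0.2303]
  blob 339 [0.5595 0.1329 0.215 ] [0.5141 0.0935 0.1918] [0.6044 0.1709 0.2317]
  blob 90 [0.5598 0.0541 0.2021] [0.5145 0.0504 0.1938] [0.6049 0.0578 0.2177]
  blob 64 [0.5585 0.0065 0.203 ] [0.5142 0.002  0.195 ] [0.6046 0.0086 0.2167]
  blob 408 [ 0.5608 -0.0763  0.2195] [ 0.5147 -0.1165  0.1924] [ 0.605  -0.0364  0.2352]
scene key n 214 mean [ 0.4608 -0.3176  0.1983] zmax [0.1848 0.2015 0.2081]
 rect 0.4592185318470001 -0.32002022862434387 (0
[... 152 characters left out ...]
7822628021), 0.060116246342659) [ 0.4621 -0.3147  0.0655]
 rail 1886 ((0.6265677809715271, 0.13790468871593475), (0.04244961217045784, 0.6001606583595276), 0.8181161284446716) [-0.0111  0.6375] 0.21335636120501636
  blob 382 [ 0.5603 -0.0697  0.2151] [ 0.5128 -0.114   0.1852] [ 0.6043 -0.0333  0.2352]
  blob 90 [0.5555 0.0096 0.1994] [0.5109 0.0033 0.1909] [0.6045 0.0138 0.2159]
  blob 95 [0.5562 0.0574 0.1994] [0.51   0.0495 0.1923] [0.6049 0.0617 0.2135]
  blob 391 [0.5586 0.1385 0.2116] [0.5079 0.0933 0.1924] [0.6047 0.1757 0.2277]
  blob 421 [0.5567 0.2437 0.2112] [0.5077 0.2032 0.1869] [0.6047 0.2798 0.2263]
  blob 874 [0.5593 0.3501 0.2356] [0.5066 0.3029 0.1932] [0.6046 0.3865 0.253 ]
```

View pics/crop.png

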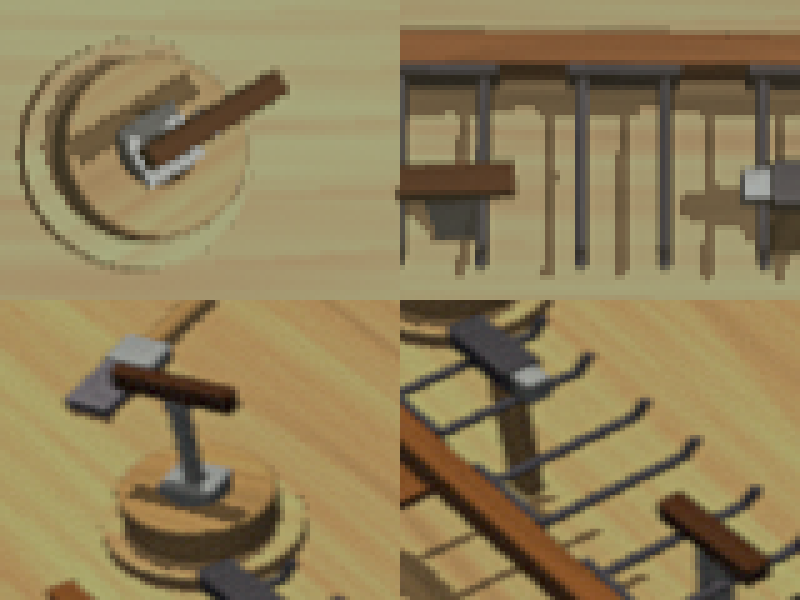

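The crops show the key upright in the block, and the free hook's two prongs empty (crop columns 580 and 665). Depth puts the key at about (0.461, -0.321) with its top at 0.207, and the seat at about (0.566, 0.032). The hooks are 105 mm apart, which fits. Next I lift, turn and travel over to the key.

>>> {"api": "step_arm", "payload": {
  "series": [
    [0,[0,0,-16],[0,0,7.54]],
    [0,[0,0,-16],[0,0,7.54]],
    [0,[0,0,-16],[0,0,7.54]],
    [0,[0,0,-16],[0,0,7.54]],
    [0,[0,0,-16],[0,0,7.54]]
  ],
  "grip_force": 30
}}

```text
time_s: 1.4
tcp_pos: [0.2241, 0.5834, 0.3223]
ee_rot: [0.493, 0.87, 0.0, -0.0]
ft_force: [0.4, -1.0, -0.0]
grip_width: 0.088
grip_force: 0.0
```

>>> {"api": "step_arm", "payload": {
  "series": [
    [0,[-40.7,-5.6,0],[0,0,0]],
    [0,[-40.7,-5.6,0],[0,0,0]],
    [0,[-40.7,-5.6,0],[0,0,0]],
    [0,[-40.7,-5.6,0],[0,0,0]],
    [0,[-40.7,-5.6,0],[0,0,0]],
    [0,[-40.7,-5.6,0],[0,0,0]],
    [0,[-40.7,-5.6,0],[0,0,0]],
    [0,[-40.7,-5.6,0],[0,0,0]],
    [0,[-40.7,-5.6,0],[0,0,0]],
    [0,[-40.7,-5.6,0],[0,0,0]],
    [0,[-40.7,-5.6,0],[0,0,0]],
    [0,[-40.7,-5.6,0],[0,0,0]]
  ]
}}

```text
time_s: 2.6
tcp_pos: [0.4208, 0.1295, 0.322]
ee_rot: [0.49, 0.872, 0.001, 0.0]
ft_force: [0.4, 0.1, -1.1]
grip_width: 0.088
grip_force: 0.0
```

>>> {"api": "step_arm", "payload": {
  "series": [
    [0,[-34,-16.6,0],[0,0,0]],
    [0,[-34,-16.6,0],[0,0,0]],
    [0,[-34,-16.6,0],[0,0,0]],
    [0,[-34,-16.6,0],[0,0,0]],
    [0,[-34,-16.6,0],[0,0,0]],
    [0,[-34,-16.6,0],[0,0,0]],
    [0,[-34,-16.6,0],[0,0,0]],
    [0,[-34,-16.6,0],[0,0,0]],
    [0,[-34,-16.6,0],[0,0,0]],
    [0,[-34,-16.6,0],[0,0,0]],
    [0,[-34,-16.6,0],[0,0,0]],
    [0,[-34,-16.6,0],[0,0,0]]
  ]
}}

```text
time_s: 3.8
tcp_pos: [0.4622, -0.3223, 0.3217]
ee_rot: [0.49, 0.872, 0.0, 0.0]
ft_force: [0.7, -0.1, -0.4]
grip_width: 0.0874
grip_force: 0.0
```

```bash
cat > m.py <<'E'
from h import *
from scipy.spatial.transform import Rotation as R
np.set_printoptions(precision=4,suppress=True)
import sys
c=sys.argv[1];nm=sys.argv[2];x0,y0,rad,z0,z1=map(float,sys.argv[3:8])
s=bot.observe();p,d,i=snap(c,nm);K,T=np.array(i["mtx"]),np.array(i["extrinsics"])
v,u=np.mgrid[:384,:512];r=np.stack([u,v,np.ones_like(u)],-1)@np.linalg.inv(K).T
W=(r*d[...,None])@T[:3,:3].T+T[:3,3]
m=(d>0)&(np.hypot(W[...,0]-x0,W[...,1]-y0)<rad)&(W[...,2]>z0)&(W[...,2]<z1)
n,l,st,_=cv2.connectedComponentsWithStats(m.astype(np.uint8))
for k in range(1,n):
    if st[k,4]<60: continue
    q=W[l==k];b=cv2.minAreaRect(q[:,:2].astype(np.float32));a=np.linalg.svd(q[:,:2]-q[:,:2].mean(0),full_matrices=False)[2][0]
    print("blob",len(q),"mean",q.mean(0),"rect",b,"dirdeg",np.degrees(np.arctan2(a[1],a[0]))%180,"z",np.percentile(q[:,2],[5,50,95]))
M=R.from_quat(s["ee_rot"]).as_matrix();print("t",s["time_s"],"tcp",s["tcp_pos"],"ty deg",np.degrees(np.arctan2(M[1,1],M[0,1])),"tz",M[:,2],"F",s["ft_force"],"w",s["grip_width"],"q",s["joint_positions"])
E
python3 m.py wrist w1 .461 -.3215 .06 .2 .22; python3 m.py top t2 .461 -.3215 .06 .2 .22
```

```text
blob 2057 mean [ 0.457  -0.3217  0.2065] rect ((0.45846062898635864, -0.3238016366958618), (0.015594246797263622, 0.08982110023498535), 30.763900756835938) dirdeg 120.84569313769512 z [0.2047 0.2066 0.2079]
t 3.8 tcp [ 0.4622 -0.3223  0.3217] ty deg 31.335213792623016 tz [ 0.0004  0.0002 -1.    ] F [ 0.6699 -0.0727 -0.4123] w 0.08735811709225322 q [-0.1657  0.3188  0.9023  1.6784 -0.2608  1.271   1.3368]
blob 156 mean [ 0.4612 -0.3183  0.2079] rect ((0.46204403042793274, -0.32091230154037476), (0.015899887308478355, 0.08471508324146271), 30.96583366394043) dirdeg 122.35578006382836 z [0.2032 0.2079 0.2126]
t 3.85 tcp [ 0.4608 -0.3282  0.3218] ty deg 31.03989911190725 tz [ 0.0001 -0.0043 -1.    ] F [-2.137  -2.3332  1.989 ] w 0.08784001144472896 q [-0.1581  0.3234  0.9061  1.6747 -0.2617  1.2699  1.3422]
```

View pics/w1.png

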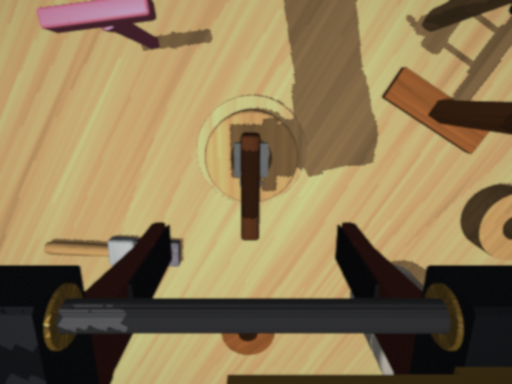

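The wrist view shows the dark bar at column 250, centred between the fingers (163 and 343). The arm was still settling, so I measure once more.

>>> {"api": "step_arm", "payload": {
  "series": [
    [0,[0,0,0],[0,0,0]],
    [0,[0,0,0],[0,0,0]],
    [0,[0,0,0],[0,0,0]]
  ]
}}

```text
time_s: 4.2
tcp_pos: [0.4625, -0.3195, 0.3217]
ee_rot: [0.489, 0.872, 0.001, 0.0]
ft_force: [0.3, -0.8, 0.3]
grip_width: 0.0879
grip_force: 0.0
```

```bash
python3 m.py wrist w2 .461 -.3215 .06 .2 .22
```

```text
blob 2035 mean [ 0.4569 -0.3215  0.2065] rect ((0.45826491713523865, -0.32349175214767456), (0.015523938462138176, 0.08898403495550156), 30.788904190063477) dirdeg 120.85126753755507 z [0.2047 0.2067 0.2079]
t 4.2 tcp [ 0.4625 -0.3195  0.3217] ty deg 31.41200055696594 tz [ 0.0005  0.0009 -1.    ] F [ 0.3153 -0.8202  0.3492] w 0.08794531183822923 q [-0.1706  0.3155  0.901   1.6812 -0.2586  1.2704  1.332 ]
```

>>> {"api": "step_arm", "payload": {
  "series": [
    [0,[0,-4,10],[0,0,-0.5]],
    [0,[0,0,20],[0,0,0]],
    [0,[0,0,20],[0,0,0]],
    [0,[0,0,20],[0,0,0]],
    [0,[0,0,20],[0,0,0]],
    [0,[0,0,15],[0,0,0]],
    [0,[0,0,10],[0,0,0]],
    [0,[0,0,8],[0,0,0]],
    [0,[0,0,0],[0,0,0]],
    [0,[0,0,0],[0,0,0]],
    [0,[0,0,0],[0,0,0]]
  ]
}}

```text
time_s: 5.35
tcp_pos: [0.4589, -0.3234, 0.1993]
ee_rot: [0.486, 0.874, 0.0, 0.001]
ft_force: [0.2, 0.2, -1.1]
grip_width: 0.0875
grip_force: 0.0
```

```bash
python3 m.py wrist w3 .461 -.3215 .06 .2 .22
```

```text
blob 4519 mean [ 0.4495 -0.3097  0.2065] rect ((0.45126816630363464, -0.31228965520858765), (0.016063041985034943, 0.06346748769283295), 30.654138565063477) dirdeg 120.94396866527427 z [0.2047 0.2066 0.2077]
blob 1058 mean [ 0.4156 -0.344   0.2107] rect ((0.41763532161712646, -0.3457207679748535), (0.009638136252760887, 0.023699764162302017), 57.795989990234375) dirdeg 137.89504540633024 z [0.2014 0.211  0.2192]
blob 1059 mean [ 0.4936 -0.2957  0.2107] rect ((0.4941917657852173, -0.29826807975769043), (0.0094207264482975, 0.023513423278927803), 5.725399017333984) dirdeg 105.55936099319084 z [0.2012 0.2111 0.2191]
blob 391 mean [ 0.4786 -0.3581  0.2066] rect ((0.47886893153190613, -0.35848528146743774), (0.015975825488567352, 0.010142218321561813), 30.83762550354004) dirdeg 31.7759343853757 z [0.205  0.2068 0.2077]
t 5.35 tcp [ 0.4589 -0.3234  0.1993] ty deg 31.780621901790642 tz [ 0.001  -0.0005 -1.    ] F [ 0.2318  0.1775 -1.0685] w 0.08754432169765011 q [-0.0921  0.4349  0.8313  1.8438 -0.373   1.0253  1.4451]
```

View pics/w3.png

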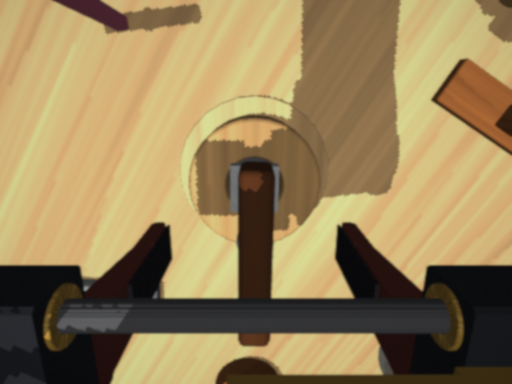

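The bar (columns 238–272) is centred between the fingers to about 1 mm, and along its length too. I close on it.

>>> {"api": "step_arm", "payload": {
  "series": [
    [0,[0,1,0],[0,0,0.9]],
    [120,[0,0,0],[0,0,0]],
    [160,[0,0,0],[0,0,0]],
    [180,[0,0,0],[0,0,0]],
    [200,[0,0,0],[0,0,0]],
    [230,[0,0,0],[0,0,0]],
    [255,[0,0,0],[0,0,0]],
    [255,[0,0,0],[0,0,0]],
    [255,[0,0,0],[0,0,0]],
    [255,[0,0,0],[0,0,0]]
  ],
  "grip_force": 30
}}

```text
time_s: 6.4
tcp_pos: [0.4594, -0.3225, 0.1986]
ee_rot: [0.493, 0.87, 0.0, 0.0]
ft_force: [1.1, 0.2, -0.5]
grip_width: 0.0193
grip_force: 10.5
```

>>> {"api": "step_arm", "payload": {
  "series": [
    [255,[0,0,0],[0,0,0]],
    [255,[0,0,0],[0,0,0]],
    [255,[0,0,0],[0,0,0]],
    [255,[0,0,0],[0,0,0]]
  ]
}}

```text
time_s: 6.8
tcp_pos: [0.4594, -0.3225, 0.1986]
ee_rot: [0.493, 0.87, 0.0, -0.0]
ft_force: [0.2, 0.3, -0.4]
grip_width: 0.0182
grip_force: 30.0
```

>>> {"api": "step_arm", "payload": {
  "series": [
    [255,[0,0,-3],[0,0,0]],
    [255,[0,0,-6],[0,0,0]],
    [255,[0,0,-8],[0,0,0]],
    [255,[0,0,-8],[0,0,0]],
    [255,[0,0,-10],[0,0,0]],
    [255,[0,0,-10],[0,0,0]],
    [255,[0,0,-10],[0,0,0]],
    [255,[0,0,-12],[0,0,0]],
    [255,[0,0,-12],[0,0,0]],
    [255,[0,0,-12],[0,0,0]],
    [255,[0,0,-8],[0,0,0]],
    [255,[0,0,0],[0,0,0]]
  ]
}}

```text
time_s: 8.0
tcp_pos: [0.4598, -0.3229, 0.2989]
ee_rot: [0.493, 0.87, 0.0, 0.001]
ft_force: [0.5, -0.3, -3.0]
grip_width: 0.0181
grip_force: 30.0
```

```bash
python3 m.py top t3 .461 -.3215 .07 .27 .33; python3 m.py scene s3 .461 -.3215 .07 .12 .27
```

```text
t 8.0 tcp [ 0.4598 -0.3229  0.2989] ty deg 30.888258659896263 tz [ 0.0018 -0.0007 -1.    ] F [ 0.5325 -0.3109 -3.0423] w 0.01812486343604713 q [-0.1588  0.3336  0.898   1.7178 -0.2767  1.2218  1.3469]
blob 139 mean [ 0.4606 -0.3189  0.2029] rect ((0.45969274640083313, -0.31938087940216064), (0.014772286638617516, 0.016582349315285683), 72.41039276123047) dirdeg 157.0383757740859 z [0.1429 0.2039 0.2604]
t 8.05 tcp [ 0.4596 -0.3226  0.2981] ty deg 30.894924699444974 tz [ 0.0009 -0.0002 -1.    ] F [-0.388   0.1899 -3.2691] w 0.01793231568235749 q [-0.1586  0.3343  0.8976  1.7191 -0.277   1.2211  1.3472]
```

View pics/s3.png

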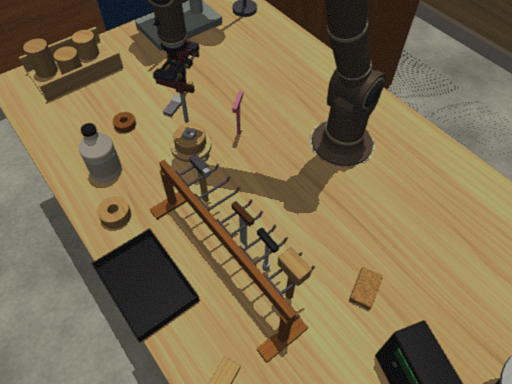

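The key is out of the socket and hanging vertically at about (184,105). I turn it square to the rack and carry it to the front of the free hook.

>>> {"api": "step_arm", "payload": {
  "series": [
    [255,[0,0,0],[0,0,2.3]],
    [255,[0,0,0],[0,0,5]],
    [255,[0,0,0],[0,0,5]],
    [255,[0,0,0],[0,0,5]],
    [255,[0,0,0],[0,0,5]],
    [255,[0,0,0],[0,0,5]],
    [255,[0,0,0],[0,0,3]],
    [255,[0,0,0],[0,0,0]]
  ]
}}

```text
time_s: 8.9
tcp_pos: [0.4593, -0.3222, 0.2969]
ee_rot: [0.704, 0.711, -0.0, -0.001]
ft_force: [-0.3, 0.3, -3.7]
grip_width: 0.018
grip_force: 30.0
```

>>> {"api": "step_arm", "payload": {
  "series": [
    [255,[15,-1,0],[0,0,0]],
    [255,[30,-1.5,0],[0,0,0]],
    [255,[37,-1.5,0],[0,0,0]],
    [255,[37,-1.5,0],[0,0,0]],
    [255,[37,-1.5,0],[0,0,0]],
    [255,[37,-1.5,0],[0,0,0]],
    [255,[37,-1.5,0],[0,0,0]],
    [255,[37,-1.5,0],[0,0,0]],
    [255,[37,-1.5,0],[0,0,0]],
    [255,[30,-1.5,0],[0,0,0]],
    [255,[20,-1.5,0],[0,0,0]],
    [255,[0,0,0],[0,0,0]]
  ]
}}

```text
time_s: 10.1
tcp_pos: [0.4393, 0.0342, 0.2974]
ee_rot: [0.701, 0.713, 0.0, -0.0]
ft_force: [-0.9, 0.5, -3.5]
grip_width: 0.0179
grip_force: 30.0
```

>>> {"api": "step_arm", "payload": {
  "series": [
    [255,[0,0,0],[0,0,0]],
    [255,[0,0,0],[0,0,0]],
    [255,[0,0,0],[0,0,0]]
  ]
}}

```text
time_s: 10.4
tcp_pos: [0.4398, 0.0301, 0.2976]
ee_rot: [0.704, 0.71, 0.0, 0.0]
ft_force: [-0.6, 0.0, -2.5]
grip_width: 0.0179
grip_force: 30.0
```

```bash
python3 m.py wrist w4 .565 .032 .06 .19 .203; python3 m.py scene s4 .44 .032 .05 .13 .27
```

```text
blob 1944 mean [0.5858 0.049  0.1985] rect ((0.5755020380020142, 0.05315057188272476), (0.040825799107551575, 0.11479102075099945), 69.61332702636719) dirdeg 167.72898555995852 z [0.1928 0.1991 0.2012]
blob 1271 mean [0.5701 0.0079 0.199 ] rect ((0.5686274766921997, 0.007158262655138969), (0.10506239533424377, 0.007755748461931944), 1.0844762325286865) dirdeg 0.4676299461361156 z [0.1961 0.1993 0.2008]
t 10.4 tcp [0.4398 0.0301 0.2976] ty deg 0.48721858101883936 tz [ 0. -0. -1.] F [-0.5807  0.0047 -2.4819] w 0.017947488257282186 q [-1.0822  0.0023  0.9323  1.9783 -0.002   1.1619 -0.1406]
blob 130 mean [0.4408 0.0343 0.2008] rect ((0.4401058554649353, 0.03432686999440193), (0.010453427210450172, 0.013285466469824314), 57.9184455871582) dirdeg 150.7700792454446 z [0.1406 0.2022 0.2571]
t 10.45 tcp [0.4399 0.0303 0.2976] ty deg 0.49436914502301094 tz [ 0.0001  0.     -1.    ] F [ 0.041   1.0286 -2.5577] w 0.018400307644525726 q [-1.0823  0.0024  0.9321  1.9782 -0.0021  1.1619 -0.1407]
```

View pics/w4.png

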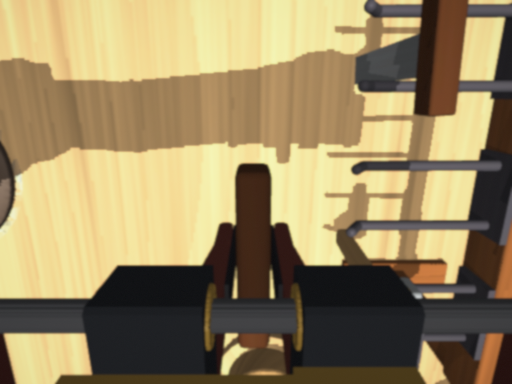

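The wrist view shows the prongs at rows 165 and 225, tips at column 355, and the bar gripped across its middle. The seat's y is about 0.031, which matches the other measurements. I go down to z 0.248 and advance.

>>> {"api": "step_arm", "payload": {
  "series": [
    [255,[0,0,10],[0,0,0]],
    [255,[0,0,15],[0,0,0]],
    [255,[0,0,15],[0,0,0]],
    [255,[0,0,10],[0,0,0]],
    [255,[0,0,0],[0,0,0]]
  ]
}}

```text
time_s: 11.0
tcp_pos: [0.4389, 0.031, 0.2463]
ee_rot: [0.704, 0.711, -0.001, -0.0]
ft_force: [0.3, -0.5, -2.7]
grip_width: 0.0177
grip_force: 30.0
```

>>> {"api": "step_arm", "payload": {
  "series": [
    [255,[0,7,0],[0,0,0]],
    [255,[0,12,0],[0,0,0]],
    [255,[0,12,0],[0,0,0]],
    [255,[0,14,0],[0,0,0]],
    [255,[0,14,0],[0,0,0]],
    [255,[0,14,0],[0,0,0]],
    [255,[0,14,0],[0,0,0]],
    [255,[0,14,0],[0,0,0]],
    [255,[0,12,0],[0,0,0]],
    [255,[0,9,0],[0,0,0]],
    [255,[0,0,0],[0,0,0]],
    [255,[0,0,0],[0,0,0]]
  ]
}}

```text
time_s: 12.2
tcp_pos: [0.5616, 0.0323, 0.2476]
ee_rot: [0.704, 0.711, -0.0, -0.0]
ft_force: [-0.4, 0.1, -3.1]
grip_width: 0.018
grip_force: 30.0
```

```bash
python3 m.py wrist w5 .565 .032 .05 .235 .248;python3 m.py wrist w6 .565 .032 .06 .19 .203;  python3 m.py scene s5 .562 .032 .03 .09 .22
python3 -c "
import cv2,numpy as np
w=cv2.imread('pics/w5.png');s=cv2.imread('pics/s5.png')[120:260,160:300]
cv2.imwrite('pics/c5.png',np.hstack([cv2.resize(w,(400,300)),cv2.resize(s,(400,400),interpolation=3)[:300]]))"
```

```text
blob 188 mean [0.5595 0.0753 0.2417] rect ((0.559525728225708, 0.07432162016630173), (0.003061023075133562, 0.01581227034330368), 89.1843032836914) dirdeg 0.08389888237535557 z [0.2359 0.2417 0.2474]
blob 246 mean [0.5473 0.0402 0.2422] rect ((0.5500329732894897, 0.033274874091148376), (0.007878903299570084, 0.023279355838894844), 23.658525466918945) dirdeg 113.01190227985238 z [0.2357 0.2425 0.2474]
blob 254 mean [0.5724 0.0396 0.2417] rect ((0.5700434446334839, 0.03372263163328171), (0.02325909398496151, 0.007730246987193823), 67.77255249023438) dirdeg 71.67555648315786 z [0.2356 0.242  0.2472]
t 12.2 tcp [0.5616 0.0323 0.2476] ty deg 0.5676039475425639 tz [-0.0005 -0.0003 -1.    ] F [-0.4186  0.1372 -3.1239] w 0.018028879023195343 q [-0.813   0.3929  0.8936  1.7849 -0.3366  1.1259  0.2011]
blob 648 mean [0.5333 0.0551 0.1991] rect ((0.5317169427871704, 0.0541679710149765), (0.032676126807928085, 0.008086380548775196), 0.2716539800167084) dirdeg 179.63362449711943 z [0.1963 0.1992 0.2018]
blob 1437 mean [0.6021 0.0498 0.1984] rect ((0.6047878861427307, 0.04774273931980133), (0.0342
[... 415 characters left out ...]
14, 0.007127970922738314), 0.39365020394325256) dirdeg 0.34480385697893756 z [0.1961 0.1991 0.2005]
t 12.25 tcp [0.5614 0.0323 0.2476] ty deg 0.5665632890853605 tz [-0.0005  0.     -1.    ] F [ 0.8639 -0.4468 -3.3923] w 0.018105463809188257 q [-0.8133  0.3924  0.8938  1.7854 -0.3365  1.1259  0.2011]
blob 125 mean [0.5627 0.0403 0.1594] rect ((0.5590428709983826, 0.045926280319690704), (0.03561927378177643, 0.02778567187488079), 65.54657745361328) dirdeg 89.20974465324038 z [0.0949 0.1723 0.2064]
t 12.3 tcp [0.5613 0.0324 0.2477] ty deg 0.5766682078817583 tz [-0.0003  0.0003 -1.    ] F [ 0.6744 -0.1267 -3.5298] w 0.018483709297160342 q [-0.8136  0.392   0.8939  1.7856 -0.3366  1.1258  0.2011]
```

View pics/c5.png

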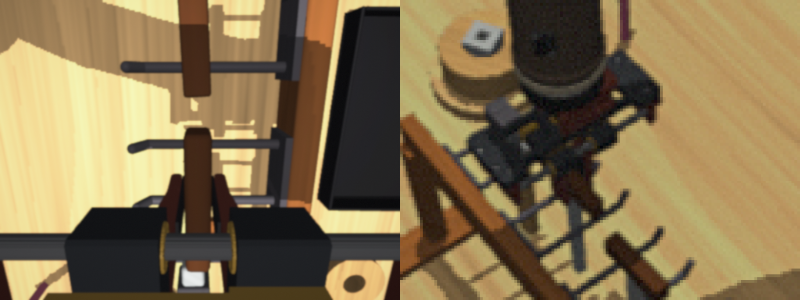

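The shank is between the prongs, and the bar is centred to within about 1 mm (prong midpoint 0.031, bar 0.0315). I lower it onto the prongs.

>>> {"api": "step_arm", "payload": {
  "series": [
    [255,[0,0,5],[0,0,0]],
    [255,[0,0,7],[0,0,0]],
    [255,[0,0,7],[0,0,0]],
    [255,[0,0,6],[0,0,0]],
    [255,[0,0,3],[0,0,0]],
    [255,[0,0,1],[0,0,0]],
    [255,[0,0,0],[0,0,0]],
    [255,[0,0,0],[0,0,0]]
  ]
}}

```text
time_s: 13.15
tcp_pos: [0.562, 0.0325, 0.2188]
ee_rot: [0.704, 0.711, 0.0, 0.0]
ft_force: [-0.4, -0.3, -3.5]
grip_width: 0.018
grip_force: 30.0
```

>>> {"api": "step_arm", "payload": {
  "series": [
    [255,[0,0,1],[0,0,0]],
    [255,[0,0,1],[0,0,0]],
    [255,[0,0,0],[0,0,0]],
    [255,[0,0,0],[0,0,0]]
  ]
}}

```text
time_s: 13.55
tcp_pos: [0.5618, 0.0325, 0.2167]
ee_rot: [0.703, 0.711, 0.0, 0.0]
ft_force: [-0.4, 0.5, -2.2]
grip_width: 0.0179
grip_force: 30.0
```

>>> {"api": "step_arm", "payload": {
  "series": [
    [255,[0,0,1],[0,0,0]],
    [255,[0,0,0],[0,0,0]],
    [255,[0,0,0],[0,0,0]]
  ]
}}

```text
time_s: 13.85
tcp_pos: [0.5619, 0.0326, 0.2157]
ee_rot: [0.703, 0.711, 0.0, 0.0]
ft_force: [0.8, -0.2, -2.8]
grip_width: 0.018
grip_force: 30.0
```

>>> {"api": "step_arm", "payload": {
  "series": [
    [255,[0,0,0.7],[0,0,0]],
    [255,[0,0,0],[0,0,0]],
    [255,[0,0,0],[0,0,0]]
  ]
}}

```text
time_s: 14.15
tcp_pos: [0.5619, 0.0325, 0.2155]
ee_rot: [0.704, 0.711, 0.0, 0.0]
ft_force: [-2.8, 0.6, 5.1]
grip_width: 0.0181
grip_force: 30.0
```

The key touches the prongs at 5 N. I release it gently, opening only partway so the fingers clear the rail.

>>> {"api": "step_arm", "payload": {
  "series": [
    [255,[0,0,0],[0,0,0]],
    [255,[0,0,0],[0,0,0]],
    [200,[0,0,0],[0,0,0]],
    [190,[0,0,0],[0,0,0]],
    [180,[0,0,0],[0,0,0]],
    [170,[0,0,0],[0,0,0]],
    [160,[0,0,0],[0,0,0]],
    [150,[0,0,0],[0,0,0]],
    [150,[0,0,0],[0,0,0]],
    [150,[0,0,0],[0,0,0]]
  ],
  "grip_force": 5
}}

```text
time_s: 15.15
tcp_pos: [0.5618, 0.0325, 0.2149]
ee_rot: [0.703, 0.711, -0.0, -0.0]
ft_force: [0.2, -0.7, 0.7]
grip_width: 0.0363
grip_force: 0.0
```

```bash
python3 m.py wrist w7 .562 .032 .05 .217 .23
```

```text
blob 4529 mean [0.5601 0.0481 0.2234] rect ((0.5601799488067627, 0.045152850449085236), (0.016075048595666885, 0.06193755939602852), 0.7387873530387878) dirdeg 90.63253210493131 z [0.2214 0.2235 0.2246]
blob 418 mean [0.5392 0.0385 0.2238] rect ((0.541020393371582, 0.03396225348114967), (0.008460873737931252, 0.023078007623553276), 25.927371978759766) dirdeg 109.66494661495268 z [0.218  0.224  0.2293]
blob 420 mean [0.5811 0.039  0.2239] rect ((0.5794177055358887, 0.033976443111896515), (0.023551801219582558, 0.008670449256896973), 65.93744659423828) dirdeg 71.04131084512879 z [0.2178 0.2242 0.2294]
blob 471 mean [ 0.5608 -0.008   0.2235] rect ((0.5608252882957458, -0.008225631900131702), (0.01632589101791382, 0.01080044824630022), 7.901988506317139) dirdeg 1.0506799644396254 z [0.2218 0.2236 0.2246]
t 15.15 tcp [0.5618 0.0325 0.2149] ty deg 0.5851431249554963 tz [-0. -0. -1.] F [ 0.1586 -0.6884  0.6529] w 0.03631422542680131 q [-0.7905  0.4285  0.87    1.8236 -0.3721  1.0623  0.2304]
```

View pics/w7.png

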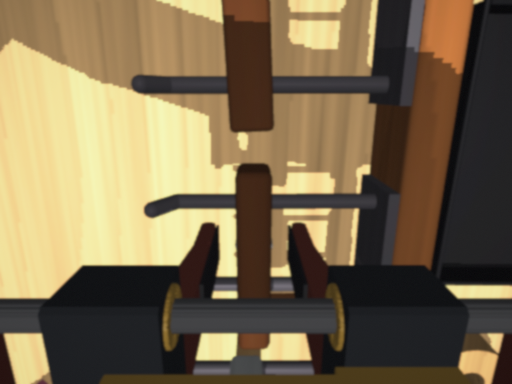

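The bar lies level across both prongs (top at 0.2235 at both ends), with both fingers clear of it. I retreat straight up.

>>> {"api": "step_arm", "payload": {
  "series": [
    [150,[0,0,-3],[0,0,0]],
    [150,[0,0,-5],[0,0,0]],
    [150,[0,0,-8],[0,0,0]],
    [150,[0,0,-12],[0,0,0]],
    [150,[0,0,-20],[0,0,0]],
    [150,[0,0,-25],[0,0,0]],
    [150,[0,0,-25],[0,0,0]],
    [150,[0,0,-25],[0,0,0]],
    [150,[0,-30,-10],[0,0,0]],
    [150,[0,-40,0],[0,0,0]],
    [150,[0,-40,0],[0,0,0]],
    [150,[0,-40,0],[0,0,0]]
  ]
}}

```text
time_s: 16.4
tcp_pos: [0.4109, 0.0302, 0.3481]
ee_rot: [0.704, 0.71, 0.0, 0.0]
ft_force: [-0.9, 0.9, 1.4]
grip_width: 0.036
grip_force: 0.0
```

>>> {"api": "step_arm", "payload": {
  "series": [
    [150,[0,0,0],[0,0,0]],
    [150,[0,0,0],[0,0,0]],
    [150,[0,0,0],[0,0,0]],
    [150,[0,0,0],[0,0,0]],
    [150,[0,0,0],[0,0,0]],
    [150,[0,0,0],[0,0,0]]
  ]
}}

```text
time_s: 17.0
tcp_pos: [0.4121, 0.0309, 0.3476]
ee_rot: [0.704, 0.71, -0.001, 0.001]
ft_force: [-0.2, -0.2, -1.2]
grip_width: 0.0366
grip_force: 0.0
```

```bash
python3 m.py wrist w8 .562 .032 .1 .204 .26; python3 m.py scene s8 .562 .032 .18 .204 .26
python3 -c "
import cv2,numpy as np
w=cv2.imread('pics/w8.png');s=cv2.imread('pics/s8.png')[120:260,160:300]
cv2.imwrite('pics/c8.png',np.hstack([cv2.resize(w,(400,300)),cv2.resize(s,(400,400),interpolation=3)[:300]]))"
```

```text
blob 1818 mean [0.5547 0.1123 0.2205] rect ((0.5575852394104004, 0.11197730898857117), (0.018734809011220932, 0.03936158865690231), 3.5032718181610107) dirdeg 93.49166134127715 z [0.2071 0.2233 0.2249]
blob 108 mean [0.5118 0.1107 0.2106] rect ((0.5135506391525269, 0.11064474284648895), (0.012111236341297626, 0.007068581413477659), 1.461551547050476) dirdeg 179.02291682568068 z [0.2054 0.2111 0.2134]
blob 2812 mean [0.6283 0.0129 0.2122] rect ((0.6330135464668274, 0.02313867211341858), (0.023840850219130516, 0.13962183892726898), 1.0982974767684937) dirdeg 94.37279700110905 z [0.2051 0.2138 0.2158]
blob 2979 mean [0.5571 0.0339 0.2199] rect ((0.5598383545875549, 0.030982544645667076), (0.016518941149115562, 0.08972503989934921), 0.5047625303268433) dirdeg 90.5854741815123 z [0.2067 0.2231 0.2248]
blob 93 mean [0.5124 0.0544 0.2106] rect ((0.5136123299598694, 0.054522670805454254), (0.011320277117192745, 0.007289812434464693), 17.968631744384766) dirdeg 11.013146941893101 z [0.207  0.2112 0.2131]
blob 91 mean [0.5133 0.0068 0.2102] rect ((0.5143755674362183, 0.006599671207368374), (0.
[... 817 characters left out ...]
804485798, 0.3279479444026947), 0.7098671793937683) dirdeg 90.6859146374968 z [0.208  0.2138 0.2173]
blob 206 mean [0.5632 0.0371 0.2197] rect ((0.5613740086555481, 0.03359635919332504), (0.016766496002674103, 0.09021535515785217), 0.8553916215896606) dirdeg 91.15674809791876 z [0.2072 0.2216 0.226 ]
blob 232 mean [0.5599 0.1382 0.2197] rect ((0.5582011938095093, 0.13467028737068176), (0.018503636121749878, 0.08111564815044403), 3.546269655227661) dirdeg 94.13842765313257 z [0.2061 0.2221 0.2263]
t 17.05 tcp [0.4121 0.0309 0.3476] ty deg 0.545142255881039 tz [-0.0007 -0.0021 -1.    ] F [ 0.2512 -0.273  -0.0874] w 0.03633164195746987 q [-1.167  -0.1594  0.8826  1.9449  0.1294  1.3019 -0.3159]
```

View pics/c8.png

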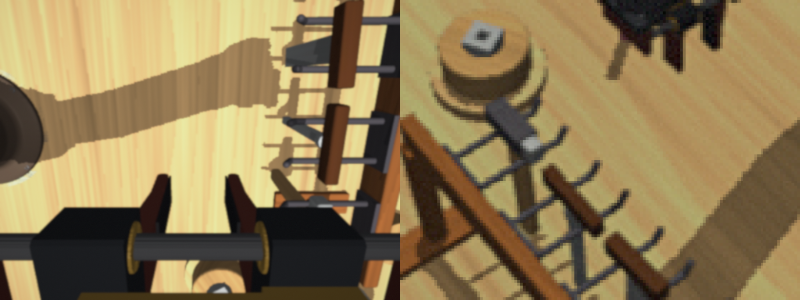

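The key hangs centred at (0.560, 0.031), square on both prongs with its shank straight down. The neighbours have not moved, the socket is empty and the arm is clear.

```bash
python3 -c "
from cell import workorder
print(workorder.job_done())"
```

```text
the job is handed in; nothing more can be done
None
```

The key hangs still on the empty double hook, with its crossbar level across both prongs and its shank straight down between them; the neighbouring tools were not knocked, and the job was handed in at about 17 s.

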